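# Set the air regulator to 5 and open the air to the marking press

### The job

The air to the marking press is shut off. With the air still off, turn the black ribbed sleeve on the leaning air regulator until its white pointer has clicked in at 5 on the numbered dial; only then turn the air on by swinging the ball valve's lever a quarter turn, all the way to its stop, so that it lies in line with its pipe. Leave the sleeve at 5 and do not shift or tip the other things on the bench.

Things in the scene. Friction and masses are not known exactly. Their poses are not given: they have to be found in the camera images.
- regulator: Air regulator, fixed to the bench: aluminium drum 140 mm across on a pedestal, 12 mm steel foot plate (x -50 to 120, y -65 to 65 mm), two pipe stubs into the bench. Origin on the bench under the dial's middle, z up, y along the stubs; its front (-x) looks roughly to the robot. The drum does not move
- dial_mid (a point): Middle of the drum's flat white dial (140 mm across), 110 mm above the bench. Its z axis points out of the dial, 35 degrees off vertical, up and to the regulator's -x; x points uphill. Numerals 0 to 8 stand on the rim, clockwise as seen facing the dial, 18 degrees apart: 4 uphill (+x), 0 on the left, 8 on the right
- sleeve_grip (a point): Point on the axis of the black ribbed sleeve that stands square out of the dial, 42 mm from the dial; good TCP point for a grasp. z axis: the sleeve's axis, out of the dial; x and y turn with the sleeve. The sleeve is round, 52 mm in diameter from 12 to 67 mm off the dial, above a skirt of 68 mm diameter. A white line on its top, side and skirt is the pointer
- sleeve (a joint): Angle of the sleeve, rad: 0 at numeral 0, growing clockwise seen facing the dial (negative about sleeve_grip's z); 0.314 per numeral, so 5 is at 1.571; stops at 0 and 2.513 (8). A spring detent holds it at each numeral: about 0.1 N m moves it on; let go between two numerals it snaps to the nearer. Starts at one of 0 to 3
- valve: Ball valve, fixed to the bench: brass block 46 x 60 x 46 mm in the middle of a level steel pipe 24 mm thick and 200 mm long (axis 60 mm above the bench) whose ends turn down into the bench. Origin on the bench under the valve's middle, z up; the pipe runs along its y, the closed lever points to its -x, the open one to its +y
- valve_stem (a point): Point on the valve lever's vertical turning axis, at the lever's mid-height, 113 mm above the bench
- handle_end (a point): Point on the valve lever 90 mm from its turning axis, at mid-height, in its rubber grip, which is 20 mm wide, 14 mm high and reaches from 42 to 118 mm from the axis; good TCP point for a grasp or push. The grip's underside is 106 mm above the bench with nothing under it but, when open, the pipe (top at 72 mm)
- handle (a joint): Angle of the valve lever, rad: 0 closed (lever square to the pipe, pointing to the robot side), 1.571 open (in line with the pipe), growing as it turns clockwise seen from above; stops at both. Stiff: about 3.5 N at handle_end, and it stays where it is left. Starts within 0.1 of closed
- bin: Bystander: loose open blue parts bin 100 x 170 x 65 mm, origin under its centre
- oil: Bystander: loose grey oil bottle, 60 mm in diameter, 150 mm tall, origin under its centre
- flange: Bystander: loose steel hub, 90 mm in diameter at the foot, 50 mm tall, origin under its centre

How it is judged:
By the outcome, as a careful person would: the job done as asked, in the order asked, and still so for the second after the job is handed in, with the robot touching nothing.
It also fails if it takes over 64 s, if anything falls off the work surface, if the arm or the gripper's body presses on something with over 40 N, if the wrist force passes 120 N, or if a joint passes its speed limit or range.

### The arm

A 7-joint arm with a two-finger parallel gripper is mounted at the origin on the work surface. World frame = base frame: x ahead of the robot, y to its left, z up, the work surface at z = 0. Lengths are in m, angles in rad, forces in N, time in s.
With the tool pointing down it reaches from about 0.4 to 0.85 m from the base axis. Payload 10.4 kg.
Tool frame: the origin (TCP) lies between the finger pads, 19 mm behind the fingertips; this is the grasp point; z points along the fingers, y is the line along which they close (so a half turn about z gives the same grasp; the last joint's range is limited). The gripper opens to 87 mm and grips with 3 to 60 N. Pads are 19 mm wide; open, the fingers measure 117 mm over their backs; the gripper's body (75 mm by 190 mm) begins 51 mm behind the grasp point.
Start: joints at [-1.124, 0.332, -0.065, 1.46, 0.022, 1.35, -0.088], TCP at [0.283, 0.557, 0.241] pointing down, gripper open.
Joint ranges: [-2.6, 2.6], [-0.5, 2.12], [-1.47, 1.34], [0.16, 2.42], [-1.27, 4.41], [0.06, 2.06], [-2.6, 2.6]. Speed limits (rad/s): [2.22, 2.22, 2.79, 2.79, 3.14, 3.14, 3.14].

### API

Orientations are given as a unit quaternion [x, y, z, w].
In Python, from bench import status, camera, order gives the robot as it stands.
- The arm moves only by the tool jog_arm, never from a script. Its argument "plan" is a list of rows, each a list of 7 numbers: the turn, a rotation vector about the tool's x, y, z in rad, then the shift along the tool's x, y, z in mm, then the opening, from -1 (shut) to 1 (fully open). A call has 1 to 12 rows; each row is the pose to reach, as a shift and turn from the pose commanded when the call began, along the tool's axes at that moment; what a row does not reach only later rows make up. A row lasts 1/10 s, in which the tool goes at most 50 mm and 8.59 degrees, less where a joint would pass 70% of its speed; a pose out of reach is approached as far as the arm can. A call with a gripper value outside its range is refused whole. The fingers move at their own pace and stop on an object; "squeeze" is the grip in N (left out, the last holds). Time passes only in rows, so rows that repeat a pose let the fingers close. It gives the time, the measured TCP pose, the force, the opening and the grip force at its end, in the units of the state.
- status.read_state(): the state, without advancing time (a new reading comes with each control period).
- camera(name): name is "scene" or "top" or "wrist"; returns a dict with "image" (420x560x3 uint8, red, green, blue), "z_map" (420x560 float32, m along the optical axis (not along the pixel's ray), 0 where there is no reading), "fx", "fy", "cx", "cy" (pixels), "world_from_camera" (4x4, takes a point from camera to world coordinates); the wrist camera has in their place "mount" (4x4, takes a point from camera to tool coordinates, whose origin is the TCP and whose axes are the flange's). Camera axes: x right, y down, z forward; pixel columns grow to the right and rows downward; lengths in m; the calibration is good to about 2 mm. A picture is of the moment at which its call begins: read the wrist's pose just before it.
- order.close_job(): hands the job in; it is judged then, once.
The state is a dict: "time": time; "joint_positions": joint angles; "joint_vel": joint speeds; "joint_torque": joint torques, N m; "ee_pos": TCP position; "eef_rot": TCP orientation; "ft_force": force on the tool from outside, world axes, zero at the start; "torque": the same for the moment, N m; "width": finger opening in m; "grip_force": force on a finger pad.
Only numpy, scipy, OpenCV 4.12 (cv2) and the standard library are available. Lean on these libraries where they do the work, as an engineer would, in place of code of your own. Each camera call takes 0.05 s, during which the arm holds its last target. There are 200 camera calls.

## Working session

There is one attempt and no reset: what is moved stays moved. The work goes in short steps, Python scripts to look and compute and a tool call to move; the robot and the scene stay as the last step left them, time stands still between calls to the robot, and variables do not carry over. Pictures are saved under pics/ and viewed, at most 10 in all, crops included, and the job is handed in when it is done.

Besides the shell and the picture viewer there is one more tool, called as name([rows], argument=value, ...), one row to a line, values as JSON. jog_arm: Moves the arm, as the interface text tells. Its arguments: {"type":"object","properties":{"plan":{"type":"array"},"squeeze":{"type":"number"}},"required":["plan"]}

```bash
ls; mkdir -p pics; python3 - <<'E'
from bench import status,camera
import cv2,numpy as np
print(status.read_state())
a=camera("scene");b=camera("top")
for n,c in(("scene",a),("top",b)):
    np.savez(f"pics/{n}0.npz",**c)
    cv2.imwrite(f"pics/{n}0.png",c["image"][:,:,::-1]); print(n,c["fx"],c["fy"],c["cx"],c["cy"],c["world_from_camera"])
E
```

```text
pics
{'time': 0.0, 'joint_positions': array([-1.12359819,  0.33287295, -0.06471526,  1.46092573,  0.02160045,
        1.34986188, -0.08849195]), 'joint_vel': array([ 0.00112151, -0.00092516,  0.00132725,  0.00093936,  0.00039157,
       -0.00205555, -0.00104446]), 'joint_torque': array([-3.28762962e-04, -6.23239160e+01,  2.49431416e-02, -3.89902461e+01,
       -6.10988773e-02,  3.99514439e-02,  1.62835809e-04]), 'ee_pos': array([0.28278128, 0.55698434, 0.24046071]), 'eef_rot': array([ 2.32723750e-01,  9.72542639e-01, -6.73387020e-04, -1.31795614e-04]), 'ft_force': array([-0.52875654, -0.76110641,  0.29116806]), 'torque': array([ 0.03151867, -0.04025387, -0.04657098]), 'grip_force': 0.0, 'width': 0.08718157859437986}
scene 457.4458565848255 457.4458565848255 282.995019016702 211.7093489134139 [[-0.45019683  0.6058485  -0.65595001  1.4967045 ]
 [ 0.89277386  0.3191115  -0.31799792  0.43879111]
 [ 0.01666263 -0.72877668 -0.68454869  1.00199357]
 [ 0.          0.          0.          1.        ]]
top 498.1399823061786 498.1399823061786 281.65560984005293 207.6125739331474 [[ 1.86157864e-02 -9.96144779e-01  8.57264983e-02  4.69510338e-01]
 [-9.99825960e-01 -1.86523435e-02  3.74585168e-04  1.06162714e-02]
 [ 1.22585904e-03 -8.57185516e-02 -9.96318637e-01  1.69370625e+00]
 [ 0.00000000e+00  0.00000000e+00  0.00000000e+00  1.00000000e+00]]
```

View pics/scene0.png

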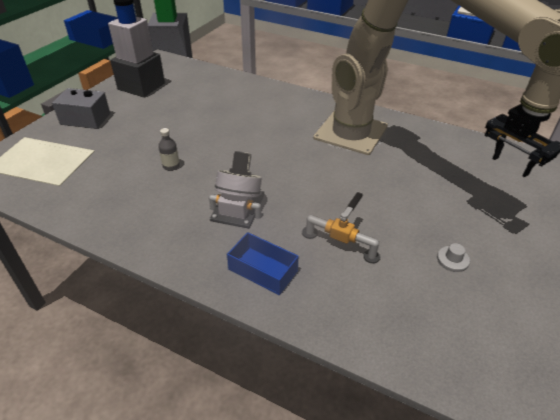

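View pics/top0.png

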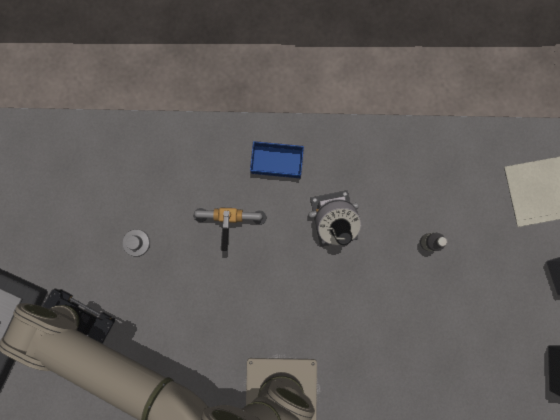

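Scene/top show the regulator (top ≈ 337,220; sleeve top ≈ 343,238), valve (227,216) with lever to (224,248), bin (277,160), oil (435,242), hub (136,243). Now I'll measure these positions.

```bash
cat > h.py <<'E'
import numpy as np,cv2
def cloud(c,T=None):
    z=c["z_map"];v,u=np.mgrid[:z.shape[0],:z.shape[1]]
    P=np.stack([(u-c["cx"])/c["fx"]*z,(v-c["cy"])/c["fy"]*z,z,np.ones_like(z)],-1)
    T=c["world_from_camera"] if T is None else T
    P=(P@T.T)[...,:3]; P[z<=0]=np.nan
    return P
E
python3 - <<'E'
import numpy as np,cv2
from h import *
c=dict(np.load("pics/top0.npz"));P=cloud(c);im=c["image"].astype(int)
def pr(n,m): 
    q=P[m];print(n,m.sum(),np.nanmean(q,0).round(4),np.nanmin(q,0).round(4),np.nanmax(q,0).round(4))
def box(u0,u1,v0,v1):
    m=np.zeros(P.shape[:2],bool);m[v0:v1,u0:u1]=1;return m
z=P[...,2];br=im.sum(2)
B=box(185,275,190,270)
pr("brass/pipe",B&(z>.03)&(z<.09))
lev=B&(z>.105)&(z<.135)&(br<150); pr("lever",lev)
q=P[lev][:,:2];m=q.mean(0);d=np.linalg.svd(q-m)[2][0];print("lever dir",d)
org=B&(im[...,0]-im[...,2]>50)&(z>.06);pr("brass",org)
pip=B&(z>.06)&(z<.08)&(im[...,0]-im[...,2]<40);pr("pipe",pip)
q=P[pip][:,:2];print("pipe dir",np.linalg.svd(q-q.mean(0))[2][0],)
R=box(305,372,180,260)
dial=R&(z>.06)&(z<.17)&(br>390)
pr("dial",dial)
q=P[dial]
best=None;rng=np.random.default_rng(0)
for _ in range(500):
    s=q[rng.choice(len(q),3,0)];n=np.cross(s[1]-s[0],s[2]-s[0]);n/=np.linalg.norm(n)+1e-12
    k=abs((q-s[0])@n)<.003
    if best is None or k.sum()>best.sum():best=k
q=q[best];m=q.mean(0);n=np.linalg.svd(q-m)[2][2];n*=np.sign(n[2]);print("plane",best.sum(),m,n,np.degrees(np.arccos(n[2])),"yaw",np.degrees(np.arctan2(-n[1],-n[0])))
top=R&(z>.14)&(br<200);pr("sleeve black",top);
for nm,b in(("oil",box(415,455,225,260)),("bin",box(245,308,138,182)),("hub",box(118,155,225,260))): pr(nm,b&(z>.02))
w=np.hstack([cv2.resize(c["image"][175:265,185:285],None,fx=4,fy=4,interpolation=2),cv2.resize(c["image"][175:265,295:385],None,fx=4,fy=4,interpolation=2)])
cv2.imwrite("pics/crop1.png",w[:,:,::-1])
E
```

```text
brass/pipe 594 [0.5826 0.1851 0.0745] [0.5596 0.0758 0.0349] [0.6072 0.2981 0.0899]
lever 127 [0.5014 0.1898 0.1199] [0.4675 0.1795 0.1094] [0.5369 0.2004 0.1281]
lever dir [-0.99896171  0.04555771]
brass 275 [0.5843 0.1847 0.0823] [0.5611 0.1422 0.0649] [0.6043 0.2315 0.1112]
pipe 290 [0.5821 0.1866 0.0698] [0.5596 0.078  0.0605] [0.6072 0.2981 0.08  ]
pipe dir [-0.02265626 -0.99974331]
dial 475 [ 0.5625 -0.1683  0.1132] [ 0.4995 -0.2398  0.0618] [ 0.6479 -0.0954  0.1581]
plane 289 [ 0.55717721 -0.17113023  0.11692348] [-0.57796117 -0.1211415   0.80702269] 36.193947992321554 yaw 11.837906751875698
sleeve black 292 [ 0.5257 -0.1771  0.1628] [ 0.4928 -0.2052  0.1404] [ 0.5708 -0.1503  0.1837]
oil 383 [ 0.507  -0.4743  0.099 ] [ 0.4801 -0.5111  0.0202] [ 0.5365 -0.4542  0.1554]
bin 452 [0.7771 0.0349 0.0525] [ 0.7169 -0.0561  0.02  ] [0.8299 0.119  0.0743]
hub 240 [0.4871 0.4961 0.0416] [0.4454 0.4562 0.02  ] [0.5292 0.5399 0.0612]
```

View pics/crop1.png

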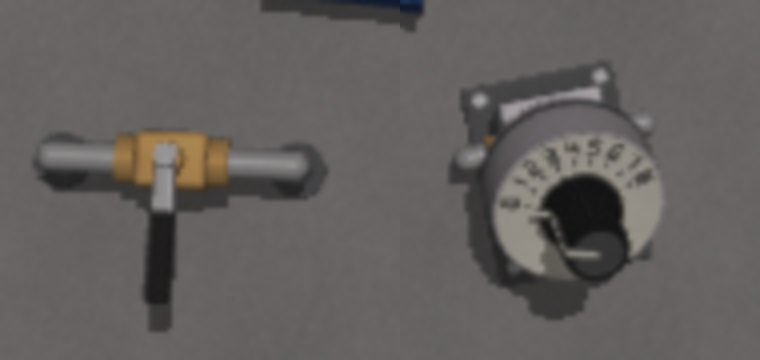

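The crop shows the pointer's skirt mark at ≈(538,217), beside numeral 0 at (508,203), so the sleeve starts around 0 (to be confirmed from close by). Numeral 4 is at (572,147). The lever is near closed. Next I plan a stand-off on the sleeve axis.

```bash
cat >> h.py <<'E'
from scipy.spatial.transform import Rotation as Ro
def axes(psi,tilt=35.):
    p,t=np.radians([psi,tilt]); c,s=np.cos(p),np.sin(p)
    n=np.array([-c*np.sin(t),-s*np.sin(t),np.cos(t)]); u=np.array([c*np.cos(t),s*np.cos(t),np.sin(t)])
    return n,u
def tool(n,u,a):  # tool z=-n, tool y = u turned a deg about tool z
    z=-n; y=Ro.from_rotvec(z*np.radians(a)).apply(u); return np.stack([np.cross(y,z),y,z],1)
def delta(pos,R,st):
    R0=Ro.from_quat(st["eef_rot"])
    return (R0.inv()*Ro.from_matrix(R)).as_rotvec().round(3),(1000*R0.inv().apply(np.array(pos)-st["ee_pos"])).round(1)
E
python3 - <<'E'
from h import *
from bench import status
c=dict(np.load("pics/top0.npz"))
n,u=axes(11)
T=c["world_from_camera"]
r=T[:3,:3]@np.array([(345-c["cx"])/c["fx"],(238-c["cy"])/c["fy"],1]);o=T[:3,3]
z=.110+.067*n[2];p=o+r*(z-o[2])/r[2];mid=p-.067*n;print("top",p,"mid",mid)
st=status.read_state()
for a in(-50,0):
  print(delta(mid+.2*n,tool(n,u,a),st),mid+.2*n)
E
```

```text
top [ 0.51123059 -0.18465292  0.16488319] mid [ 0.54895415 -0.17732021  0.11      ]
(array([-0.385, -0.475,  0.036]), array([-479.2, -604.9,  -32.5])) [ 0.43634651 -0.19920892  0.27383041]
(array([-0.569, -0.277,  0.88 ]), array([-479.2, -604.9,  -32.5])) [ 0.43634651 -0.19920892  0.27383041]
```

jog_arm([
  [0,0,0,-30,-35,-50,1],
  [-0.1,-0.12,0.01,-60,-75,-50,1],
  [-0.1,-0.12,0.01,-90,-115,-50,1],
  [-0.2,-0.24,0.02,-120,-150,-50,1],
  [-0.2,-0.24,0.02,-150,-190,-50,1],
  [-0.3,-0.36,0.03,-180,-225,-50,1],
  [-0.3,-0.36,0.03,-210,-265,-50,1],
  [-0.385,-0.475,0.036,-240,-300,-45,1],
  [-0.385,-0.475,0.036,-270,-340,-40,1],
  [-0.385,-0.475,0.036,-300,-380,-35,1],
  [-0.385,-0.475,0.036,-330,-415,-33,1],
  [-0.385,-0.475,0.036,-330,-415,-33,1],
])

```text
time: 1.3
ee_pos: [0.3959, 0.1722, 0.2536]
eef_rot: [0.252, 0.924, 0.111, 0.265]
ft_force: [-0.3, -3.7, 1.7]
width: 0.0871
grip_force: 0.0
```

```bash
python3 - <<'E'
from h import *
from bench import status
n,u=axes(11);mid=np.array([.549,-.1773,.11]);st=status.read_state()
print(st["joint_positions"].round(2),delta(mid+.2*n,tool(n,u,-50),st))
E
```

```text
[-0.47 -0.5  -0.22  2.31  0.27  0.83  0.21] (array([-0.044,  0.001, -0.015]), array([-233. , -291.9,  -21.3]))
```

jog_arm([
  [0,0,0,-30,-35,0,1],
  [0,0,0,-60,-70,0,1],
  [0,0,0,-90,-110,0,1],
  [0,0,0,-120,-150,0,1],
  [-0.02,0,0,-150,-185,0,1],
  [-0.04,0,-0.015,-180,-220,0,1],
  [-0.044,0,-0.015,-210,-260,0,1],
  [-0.044,0,-0.015,-233,-292,0,1],
  [-0.044,0,-0.015,-233,-292,20,1],
  [-0.044,0,-0.015,-233,-292,20,1],
  [-0.044,0,-0.015,-233,-292,20,1],
])

```text
time: 2.4
ee_pos: [0.464, -0.1834, 0.2354]
eef_rot: [0.229, 0.927, 0.136, 0.265]
ft_force: [0.3, 0.7, 0.3]
width: 0.0869
grip_force: 0.0
```

```bash
python3 - <<'E'
from h import *
from bench import status,camera
n,u=axes(11);mid=np.array([.549,-.1773,.11]);st=status.read_state()
print(st["joint_positions"].round(2),delta(mid+.16*n,tool(n,u,-50),st))
c=camera("wrist");print(c["mount"].round(3),c["fx"])
np.savez("pics/w1.npz",pos=st["ee_pos"],q=st["eef_rot"],**c)
cv2.imwrite("pics/w1.png",c["image"][:,:,::-1])
E
```

```text
[ 0.15 -0.26  0.36  2.19 -0.44  0.78  1.85] (array([ 0.014, -0.019,  0.014]), array([-4.3, -9.5, -8.9]))
[[-0.    -0.954 -0.301  0.083]
 [ 1.    -0.     0.    -0.   ]
 [-0.    -0.301  0.954 -0.144]
 [ 0.     0.     0.     1.   ]] 338.07491817425534
```

View pics/w1.png

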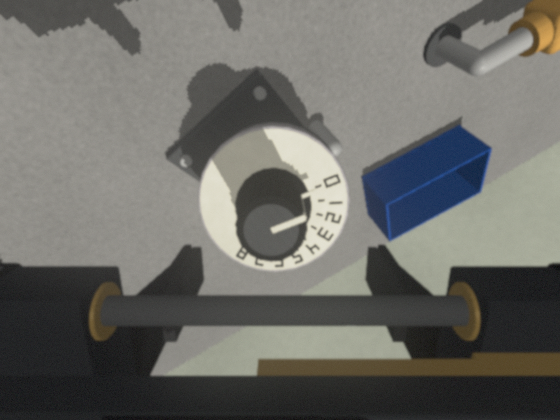

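The wrist view shows the dial centred at ≈(274,198), with the pointer's skirt mark at (303,195) and its top line from (272,230) to (305,217). It points at 0, whose numeral is at (332,181). I'll refine the axis from this cloud.

```bash
cat > fit.py <<'E'
from h import *
from scipy.optimize import least_squares
c=dict(np.load("pics/w1.npz"));T=np.eye(4);T[:3,:3]=Ro.from_quat(c["q"]).as_matrix();T[:3,3]=c["pos"]
P=cloud(c,T@c["mount"]);im=c["image"].astype(int)
m=np.zeros(P.shape[:2],bool);m[110:275,190:360]=1
z=P[...,2]
print("pts",P[198,215],P[135,275],P[230,272],P[260,285])
dial=m&(im.min(2)>170)&(z>.04)&(np.linalg.norm(P-[.55,-.177,.11],axis=-1)<.085)
q=P[dial];rng=np.random.default_rng(0);best=None
for _ in range(500):
    s=q[rng.choice(len(q),3,0)];n=np.cross(s[1]-s[0],s[2]-s[0]);n/=np.linalg.norm(n)+1e-12
    k=abs((q-s[0])@n)<.002
    if best is None or k.sum()>best.sum():best=k
q=q[best];mm=q.mean(0);n=np.linalg.svd(q-mm)[2][2];n*=np.sign(n[2])
psi=np.degrees(np.arctan2(-n[1],-n[0]));print(len(q),n,"tilt",np.degrees(np.arccos(n[2])),"yaw",psi)
# outer rim circle from image edge: disc hull of plane pixels
h=cv2.convexHull(np.argwhere(dial)[best][:,::-1].astype(np.int32))[:,0]
H=P[h[:,1],h[:,0]];e1=np.cross([0,1,0],n);e1/=np.linalg.norm(e1);e2=np.cross(n,e1)
X=np.stack([(H-mm)@e1,(H-mm)@e2],1)
r=least_squares(lambda p:np.hypot(X[:,0]-p[0],X[:,1]-p[1])-p[2],[0,0,.07],loss="soft_l1",f_scale=.001)
print("rim",r.x,abs(r.fun).max(),"mid",mm+e1*r.x[0]+e2*r.x[1])
# sleeve: points 20..60mm above dial, fit circle r=26
d=(P-mm)@n
s=m&(d>.02)&(d<.075)&(np.linalg.norm(P-mm,axis=-1)<.1)
S=P[s];Y=np.stack([(S-mm)@e1,(S-mm)@e2],1);ds=d[s];top=ds>.063
print("top height",np.median(ds[top]),top.sum(),"top centre",(cv2.minEnclosingCircle(Y[top].astype(np.float32))))
side=(ds>.02)&(ds<.06)
r2=least_squares(lambda p:np.hypot(Y[side,0]-p[0],Y[side,1]-p[1])-.026,[0,0],loss="soft_l1",f_scale=.001)
for nm,p in(("side",r2.x),("topc",cv2.minEnclosingCircle(Y[top].astype(np.float32))[0])):print(nm,p,mm+e1*p[0]+e2*p[1])
E
python3 fit.py
```

```text
pts [ 0.52679422 -0.21848727  0.08866853] [ 0.50505747 -0.14340441  0.08344131] [ 0.51139387 -0.18321152  0.16650298] [ 0.59677297 -0.19496978  0.13853976]
7260 [-0.5586903  -0.12468138  0.81995104] tilt 34.92010740620588 yaw 12.580396110954647
rim [ 0.00032631 -0.00716315  0.06804348] 0.0006957658877307371 mid [ 0.55035338 -0.17576266  0.11042108]
top height 0.06723077550503562 3698 top centre ((-0.0008104103617370129, -0.006123584229499102), 0.026328494772315025)
side [-0.00073423 -0.00667458] [ 0.54944264 -0.1752779   0.10987424]
topc (-0.0008104103617370129, -0.006123584229499102) [ 0.549341   -0.17473121  0.10988812]
```

```bash
python3 - <<'E'
from h import *
from bench import status
n,u=axes(12.6);mid=np.array([.5497,-.1752,.11]);st=status.read_state()
for d in(.12,.042):print(delta(mid+d*n,tool(n,u,-50),st))
E
```

```text
(array([ 0.003, -0.008, -0.007]), array([ -5.8, -10.6,  32. ]))
(array([ 0.003, -0.008, -0.007]), array([ -6.4, -10.8, 110. ]))
```

jog_arm([
  [0.003,-0.008,-0.007,-6,-10.6,20,1],
  [0.003,-0.008,-0.007,-6,-10.6,40,1],
  [0.003,-0.008,-0.007,-6,-10.7,60,1],
  [0.003,-0.008,-0.007,-6.2,-10.7,80,1],
  [0.003,-0.008,-0.007,-6.3,-10.8,95,1],
  [0.003,-0.008,-0.007,-6.4,-10.8,105,1],
  [0.003,-0.008,-0.007,-6.4,-10.8,110,1],
  [0.003,-0.008,-0.007,-6.4,-10.8,110,1],
  [0.003,-0.008,-0.007,-6.4,-10.8,110,1],
])

```text
time: 3.35
ee_pos: [0.5266, -0.181, 0.1458]
eef_rot: [0.226, 0.926, 0.133, 0.271]
ft_force: [-0.0, 0.2, -0.6]
width: 0.0873
grip_force: 0.0
```

```bash
python3 - <<'E'
from h import *
from bench import status
n,u=axes(12.6);mid=np.array([.5497,-.1752,.11]);st=status.read_state()
print(st["joint_positions"].round(2),delta(mid+.042*n,tool(n,u,-50),st))
E
```

```text
[ 0.05 -0.    0.42  2.2  -0.74  0.57  2.12] (array([0.001, 0.003, 0.001]), array([ 1.1, -0.2,  1. ]))
```

jog_arm([
  [0,0,0,1,0,1,-1],
  [0,0,0,1,0,1,-1],
  [0,0,0,1,0,1,-1],
  [0,0,0,1,0,1,-1],
  [0,0,0,1,0,1,-1],
  [0,0,0,1,0,1,-1],
  [0,0,0,1,0,1,-1],
  [0,0,0,1,0,1,-1],
], squeeze=25)

```text
time: 4.15
ee_pos: [0.5264, -0.1806, 0.1439]
eef_rot: [0.226, 0.926, 0.133, 0.271]
ft_force: [-0.5, 0.7, 3.0]
width: 0.0519
grip_force: 25.0
```

jog_arm([
  [0,0,0.1,0,0,0,-1],
  [0,0,0.2,0,0,0,-1],
  [0,0,0.3,0,0,0,-1],
  [0,0,0.4,0,0,0,-1],
  [0,0,0.5,0,0,0,-1],
  [0,0,0.6,0,0,0,-1],
  [0,0,0.7,0,0,0,-1],
  [0,0,0.8,0,0,0,-1],
  [0,0,0.8,0,0,0,-1],
])

```text
time: 5.05
ee_pos: [0.5268, -0.1802, 0.1442]
eef_rot: [0.569, 0.765, 0.228, 0.197]
ft_force: [0.8, 1.9, 3.0]
width: 0.0513
grip_force: 25.0
```

```bash
python3 - <<'E'
from h import *
from bench import status
n,u=axes(12.6);mid=np.array([.5497,-.1752,.11]);st=status.read_state()
print(st["joint_positions"].round(2),st["torque"],delta(mid+.042*n,tool(n,u,40),st))
E
```

```text
[ 0.05 -0.    0.42  2.21 -0.74  0.57  1.32] [0.25181295 0.21743604 0.25712122] (array([0.002, 0.   , 0.77 ]), array([-0. , -0.4, -0.5]))
```

jog_arm([
  [0,0,0.1,0,0,0,-1],
  [0,0,0.2,0,0,0,-1],
  [0,0,0.3,0,0,0,-1],
  [0,0,0.4,0,0,0,-1],
  [0,0,0.5,0,0,0,-1],
  [0,0,0.6,0,0,0,-1],
  [0,0,0.7,0,0,0,-1],
  [0,0,0.77,0,0,0,-1],
  [0,0,0.77,0,0,0,-1],
  [0,0,0.77,0,0,0,-1],
])

```text
time: 6.05
ee_pos: [0.5273, -0.1803, 0.1446]
eef_rot: [0.813, 0.497, 0.286, 0.098]
ft_force: [4.7, 2.9, 1.8]
width: 0.0515
grip_force: 25.0
```

jog_arm([
  [0,0,0,0,0,0,1],
  [0,0,0,0,0,0,1],
  [0,0,0,0,0,0,1],
  [0,0,0,0,0,0,1],
  [0,0,0,0,0,0,1],
  [0,0,0,0,0,-20,1],
  [0,0,0,0,0,-50,1],
  [0,0,0,0,0,-80,1],
  [0,0,0,0,0,-105,1],
  [0,0,0,0,0,-105,1],
])

```text
time: 7.05
ee_pos: [0.4674, -0.1953, 0.233]
eef_rot: [0.814, 0.495, 0.287, 0.1]
ft_force: [-0.2, 0.2, 0.4]
width: 0.0871
grip_force: 0.0
```

```bash
python3 - <<'E'
from h import *
from bench import status,camera
st=status.read_state();print(st["joint_positions"].round(2),st["ee_pos"])
c=camera("wrist")
np.savez("pics/w2.npz",pos=st["ee_pos"],q=st["eef_rot"],**c)
cv2.imwrite("pics/w2.png",cv2.resize(c["image"][90:290,140:420,::-1],None,fx=2.5,fy=2.5,interpolation=2))
E
```

```text
[ 0.13 -0.25  0.4   2.19 -0.46  0.76  0.32] [ 0.4673608  -0.19526333  0.23295657]
```

View pics/w2.png

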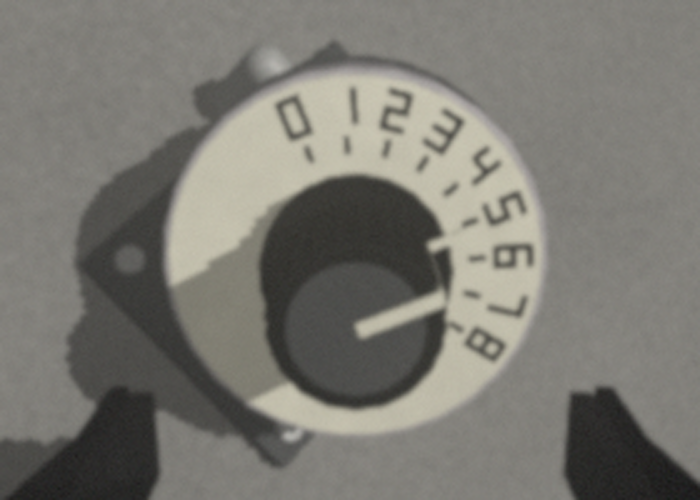

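The crop shows the pointer between the centre and numeral 5: top line (358,331)→(445,300), tick 5 at (470,222), tick 4 at (452,188). I'll compute its exact angle.

```bash
python3 - <<'E'
from h import *
n,u=axes(12.6);mid=np.array([.5497,-.1752,.11])
c=dict(np.load("pics/w2.npz"));T=np.eye(4);T[:3,:3]=Ro.from_quat(c["q"]).as_matrix();T[:3,3]=c["pos"];T=T@c["mount"]
right=np.cross(u,n)  # to the right facing the dial, uphill up
def pt(x,y,h):
    r=T[:3,:3]@np.array([(140+x/2.5-c["cx"])/c["fx"],(90+y/2.5-c["cy"])/c["fy"],1]);o=T[:3,3]
    s=((mid+h*n-o)@n)/(r@n);p=o+s*r-mid;return p@right,p@u
for nm,x,y,h in(("line in",358,331,.067),("line out",443,301,.067),("skirt",430,246,.012),("t4",452,188,0),("t5",470,222,0),("t6",477,258,0),("t0",308,153,0),("t8",456,327,0)):
    a,b=pt(x,y,h);print(nm,round(a*1e3,1),round(b*1e3,1),"clock deg",round(np.degrees(np.arctan2(a,b)),1))
E
```

```text
line in 1.7 0.4 clock deg 76.8
line out 10.2 24.5 clock deg 22.7
skirt 9.6 26.3 clock deg 20.0
t4 1.2 44.1 clock deg 1.6
t5 14.9 41.5 clock deg 19.8
t6 27.0 35.3 clock deg 37.4
t0 -40.4 13.6 clock deg -71.5
t8 43.0 13.3 clock deg 72.8
```

The pointer sits at 19–20° and tick 5 at 19.8°, so the sleeve has clicked in at 5. Now the valve.

```bash
python3 - <<'E'
from h import *
from bench import status
R=np.array([[0,1,0],[1,0,0],[0,0,-1.]]);st=status.read_state()
for p in([.467,-.1,.26],[.44,.08,.22]):print(delta(p,R,st))
E
```

```text
(array([ 0.558, -0.272, -0.463]), array([ 91.8, -33.9, -12.2]))
(array([ 0.558, -0.272, -0.463]), array([ 223.1, -160.2,   27.3]))
```

jog_arm([
  [0,0,0,30,-11,-10,1],
  [0.05,-0.02,-0.04,60,-22,-12,0],
  [0.14,-0.07,-0.11,92,-34,-12,-1],
  [0.23,-0.11,-0.19,118,-60,-5,-1],
  [0.32,-0.16,-0.27,145,-85,3,-1],
  [0.41,-0.2,-0.34,171,-110,11,-1],
  [0.5,-0.24,-0.41,197,-135,19,-1],
  [0.558,-0.272,-0.463,223,-160,27,-1],
  [0.558,-0.272,-0.463,223,-160,27,-1],
  [0.558,-0.272,-0.463,223,-160,27,-1],
])

```text
time: 8.1
ee_pos: [0.4391, 0.0816, 0.2174]
eef_rot: [0.706, 0.708, -0.002, -0.003]
ft_force: [0.3, -0.3, -0.6]
width: 0.0229
grip_force: 0.0
```

```bash
python3 - <<'E'
from h import *
from bench import status,camera
st=status.read_state();print(st["joint_positions"].round(2),st["ee_pos"])
c=camera("wrist")
np.savez("pics/w3.npz",pos=st["ee_pos"],q=st["eef_rot"],**c)
cv2.imwrite("pics/w3.png",c["image"][:,:,::-1])
T=np.eye(4);T[:3,:3]=Ro.from_quat(st["eef_rot"]).as_matrix();T[:3,3]=st["ee_pos"]
P=cloud(c,T@c["mount"]);z=P[...,2];im=c["image"].astype(int)
near=np.hypot(P[...,0]-.52,P[...,1]-.19)<.09
m=near&(z>.1155)&(z<.126);q=P[m][:,:2];print(m.sum())
d=np.linalg.svd(q-q.mean(0))[2][0];print("lever",P[m].mean(0),q.min(0),q.max(0),d)
b=(im[...,0]-im[...,2]>50)&(z>.078)&(z<.09);print("brass top",b.sum(),P[b].min(0),P[b].max(0),P[b].mean(0))
R=np.array([[0,1,0],[1,0,0],[0,0,-1.]])
print(delta([.493,.145,.113],R,st))
E
```

```text
[-0.07 -0.03 -0.21  1.93 -0.01  1.25 -0.27] [0.43910746 0.08156473 0.21742339]
5735
lever [0.52849935 0.18752085 0.11950134] [0.4676238 0.1763301] [0.59451254 0.19985423] [ 0.99911695 -0.04201562]
brass top 3747 [0.56092804 0.139228   0.07800019] [0.60682003 0.23106251 0.08972971] [0.5828234  0.18629557 0.08145307]
(array([-0.006, -0.001,  0.004]), array([ 63.1,  54.7, 104.2]))
```

View pics/w3.png

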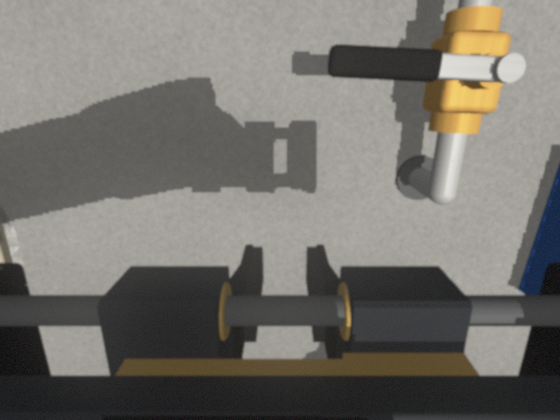

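The picture shows the lever grip from (330,60) to (440,65), the stem over the brass at ≈(475,65), and the fingers closing. The lever's near side is free. I lower the fingers beside its −y face.

jog_arm([
  [0,0,0.004,24,28,0,-1],
  [0,0,0.004,40,56,0,-1],
  [0,0,0.004,46,56,30,-1],
  [0,0,0.004,46,56,60,-1],
  [0,0,0.004,46,56,85,-1],
  [0,0,0.004,46,56,104,-1],
  [0,0,0.004,46,56,104,-1],
], squeeze=20)

```text
time: 8.85
ee_pos: [0.4936, 0.1246, 0.1125]
eef_rot: [0.709, 0.705, -0.003, -0.002]
ft_force: [-0.1, -0.8, -0.0]
width: 0.0008
grip_force: 0.0
```

```bash
python3 - <<'E'
from h import *
from bench import status
st=status.read_state();R=np.array([[0,1,0],[1,0,0],[0,0,-1.]])
print(st["joint_positions"].round(2),st["ee_pos"],st["width"])
S=np.array([.5845,.1857])
for t in range(0,91,10):
    a=np.radians(t);d=np.array([-np.cos(a),np.sin(a)]);v=np.array([np.sin(a),np.cos(a)])
    off=.010+.010+.005*np.sin(a)**2
    p=S+.09*d-off*v
    print(t,p.round(4),*delta([*p,.113],R,st))
E
```

```text
[-0.12  0.21 -0.23  1.9   0.05  1.04 -0.39] [0.49362213 0.12457791 0.11248011] 0.0007949486582256991
0 [0.4945 0.1657] [-0.007  0.    -0.005] [41.1  0.7 -0.5]
10 [0.4924 0.1815] [-0.007  0.    -0.005] [56.9 -1.6 -0.5]
20 [0.4929 0.1971] [-0.007  0.    -0.005] [72.6 -1.1 -0.5]
30 [0.4959 0.2123] [-0.007  0.    -0.005] [87.7  1.8 -0.6]
40 [0.5014 0.2266] [-0.007  0.    -0.005] [102.1   7.2  -0.6]
50 [0.5091 0.2399] [-0.007  0.    -0.005] [115.4  14.8  -0.7]
60 [0.5189 0.2518] [-0.007  0.    -0.005] [127.3  24.6  -0.8]
70 [0.5308 0.2619] [-0.007  0.    -0.005] [137.5  36.4  -0.8]
80 [0.5444 0.27  ] [-0.007  0.    -0.005] [145.7  50.   -0.9]
90 [0.5595 0.2757] [-0.007  0.    -0.005] [151.5  65.1  -1.1]
```

jog_arm([
  [0,0,0,20,0,0,-1],
  [0,0,0,41,0,0,-1],
  [0,0,0,57,-1.5,0,-1],
  [0,0,0,72,-1,0,-1],
  [0,0,0,88,2,0,-1],
  [0,0,0,102,7,0,-1],
  [0,0,0,115,15,0,-1],
  [0,0,0,127,25,0,-1],
  [0,0,0,137,36,0,-1],
  [0,0,0,144,46,0,-1],
  [0,0,0,144,46,0,-1],
])

```text
time: 9.95
ee_pos: [0.5425, 0.271, 0.1153]
eef_rot: [0.708, 0.706, -0.0, -0.001]
ft_force: [-1.0, -1.2, 1.1]
width: 0.0002
grip_force: 0.0
```

```bash
cat > lev.py <<'E'
from h import *
from bench import status,camera
st=status.read_state();print(st["time"],st["ee_pos"],st["ft_force"])
c=camera("top");np.savez("pics/last.npz",**c);cv2.imwrite("pics/last.png",np.hstack([cv2.resize(c["image"][175:265,y:y+90,::-1],None,fx=4,fy=4,interpolation=2) for y in(185,295)]))
for nm in("top","scene"):
    if nm=="scene":c=camera(nm)
    P=cloud(c);z=P[...,2]
    m=(np.hypot(P[...,0]-.5845,P[...,1]-.1857)<.125)&(np.hypot(P[...,0]-.5845,P[...,1]-.1857)>.045)&(z>.1)&(z<.126)&(c["image"].sum(2)<170)
    m&=P[...,0]>st["ee_pos"][0]+.017
    q=P[m]
    if len(q)>10:print(nm,len(q),q.mean(0).round(4),np.linalg.svd(q[:,:2]-q[:,:2].mean(0))[2][0],"angle from stem",np.degrees(np.arctan2(q[:,1].mean()-.1857,-(q[:,0].mean()-.5845))))
E
python3 lev.py
```

```text
9.95 [0.54248604 0.27104424 0.11526199] [-0.95039247 -1.17238084  1.0704576 ]
top 22 [0.5695 0.2377 0.1209] [-0.98387658 -0.17884873] angle from stem 73.8961709310494
scene 51 [0.5783 0.2578 0.114 ] [-0.2481142   0.96873079] angle from stem 85.07231372324884
```

jog_arm([
  [0,0,0,2,5,0,-1],
  [0,0,0,3,9,0,-1],
  [0,0,0,4,12,0,-1],
  [0,0,0,4,14,0,-1],
  [0,0,0,4,16,0,-1],
  [0,0,0,4,17,0,-1],
  [0,0,0,4,17,0,-1],
])

```text
time: 10.75
ee_pos: [0.5586, 0.2749, 0.115]
eef_rot: [0.708, 0.706, -0.0, -0.001]
ft_force: [-2.7, 1.2, 1.5]
width: 0.0003
grip_force: 1.2
```

jog_arm([
  [0,0,0,0,1,0,-1],
  [0,0,0,0,2,0,-1],
  [0,0,0,0,3,0,-1],
  [0,0,0,0,3,0,-1],
  [0,0,0,0,3,0,-1],
])

```text
time: 11.25
ee_pos: [0.5615, 0.2746, 0.1149]
eef_rot: [0.708, 0.706, -0.001, -0.001]
ft_force: [-3.1, 2.0, -0.1]
width: 0.0002
grip_force: 1.5
```

jog_arm([
  [0,0,0,0,1,0,-1],
  [0,0,0,0,2,0,-1],
  [0,0,0,0,3,0,-1],
  [0,0,0,0,3,0,-1],
  [0,0,0,0,3,0,-1],
])

```text
time: 11.75
ee_pos: [0.5647, 0.2742, 0.1148]
eef_rot: [0.708, 0.706, -0.001, -0.001]
ft_force: [-3.6, 2.2, 0.9]
width: 0.0004
grip_force: 1.4
```

jog_arm([
  [0,0,0,0,1,0,-1],
  [0,0,0,0,2,0,-1],
  [0,0,0,0,3,0,-1],
  [0,0,0,0,3,0,-1],
  [0,0,0,0,3,0,-1],
])

```text
time: 12.25
ee_pos: [0.5676, 0.2744, 0.1148]
eef_rot: [0.708, 0.706, -0.001, -0.001]
ft_force: [-3.3, 2.6, 1.0]
width: 0.0004
grip_force: 1.6
```

jog_arm([
  [0,0,0,0,1,0,-1],
  [0,0,0,0,2,0,-1],
  [0,0,0,0,3,0,-1],
  [0,0,0,0,3,0,-1],
  [0,0,0,0,3,0,-1],
])

```text
time: 12.75
ee_pos: [0.5682, 0.2746, 0.1146]
eef_rot: [0.708, 0.706, -0.003, -0.002]
ft_force: [-14.6, 0.1, 7.6]
width: 0.0006
grip_force: 8.1
```

```bash
python3 lev.py
```

```text
12.75 [0.56819214 0.2745533  0.11462556] [-14.62231288   0.05541248   7.63996375]
top 11 [0.5901 0.2394 0.1202] [-0.05937654 -0.99823566] angle from stem 95.99690658383332
```

The force jumped to 14.6 N and motion stopped, so the lever is at its stop. I back off and go up clear.

jog_arm([
  [0,0,0,0,0.5,0,-1],
  [0,0,0,0,-15,0,-1],
  [0,0,0,0,-40,0,-1],
  [0,0,0,0,-75,-20,-1],
  [0,0,0,0,-100,-60,-1],
  [0,0,0,20,-120,-100,-1],
  [0,0,0,60,-140,-130,-1],
  [0,0,0,100,-150,-130,-1],
  [0,0,0,100,-150,-130,-1],
])

```text
time: 13.75
ee_pos: [0.4191, 0.3801, 0.2471]
eef_rot: [0.706, 0.708, 0.001, -0.002]
ft_force: [-0.7, -0.4, -1.0]
width: 0.0005
grip_force: 0.0
```

```bash
python3 lev.py; python3 - <<'E'
from h import *
c=dict(np.load("pics/last.npz"));a=dict(np.load("pics/top0.npz"))
d=abs(c["z_map"]-a["z_map"])>.012
for nm,(u0,u1,v0,v1) in dict(oil=(415,455,225,260),bin=(245,308,138,182),hub=(118,155,225,260)).items():
    print(nm,d[v0:v1,u0:u1].sum())
E
```

```text
13.75 [0.41909016 0.3800514  0.2470516 ] [-0.67949053 -0.43057067 -1.00326181]
top 114 [0.5846 0.2673 0.1203] [ 0.01056062 -0.99994424] angle from stem 90.0777035783817
scene 166 [0.5931 0.2682 0.1178] [0.02462216 0.99969683] angle from stem 95.93453274905688
oil 52
bin 137
hub 667
```

View pics/last.png

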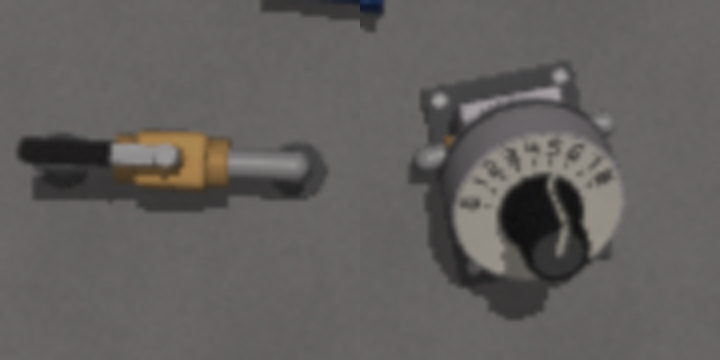

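The last view shows the lever in line with the pipe, from (20,150) to (175,157), and the pointer still at 5. The gripper is clear; the height change at the hub is the arm standing over it in the view. Handing in.

```bash
python3 -c "
from bench import order
print(order.close_job())"
```

```text
the job is handed in; nothing more can be done
None
```

The sleeve is clicked in at 5, and after that the valve lever was swung to its stop, in line with the pipe; the job was handed in at about 14 s with the gripper clear, and no contact with the other things showed, though the arm hid the hub in the last view.

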